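Pack the last biscuit cutter and close the tin

TASK

Put the loose biscuit cutter away upright in the free place of the round tin, so that all seven cutters stand flat on its floor. Then put the cover on the tin, fully down and level on the wooden board, and swing the catch shut so that its nose lies over the cover. Set the things down rather than dropping them, and leave the matchbox and the spice tin where they are.

Things in the scene. Friction and masses are not known exactly. Their poses are not given: they have to be found in the camera images.
- board: Fixed round wooden board, 210 mm across, 14 mm thick, at the right of the stove top, with an ear that carries a 12 mm steel post. Origin at the centre of its underside (on the stove top, z = 0), z up; the post stands on the board's -y side, 116 mm from the centre.
- tin: Shallow round metal tin, open above, fixed on the board, concentric with it: 186 mm outside, 182 mm inside, rim 16 mm high, floor 2 mm thick. Origin at the centre of its underside (14 mm above the stove), z up. Holds seven cutters in close packing: one in the middle, six round it, all 59.5 mm apart. Six places are taken; the free one lies in the tin's +x direction.
- tin_gap (a point): Centre of the free place in the tin, on the tin's floor (16 mm above the stove top), 59.5 mm from the tin's centre. About 3.5 mm of room is left on each side between a cutter standing there and its neighbours or the rim. The neighbours are like the loose cutter and stand fast: ring tops 24 mm, bows up to 50 mm above the tin's floor.
- cutter: The loose biscuit cutter, upright on the stove behind the board: a tin ring, 56 mm across, 24 mm high, open above and below, with a strap bow over it; 50 mm high in all, about 30 g. Origin at the centre of its lower edge, z up. The bow runs along the cutter's y and is 12 mm wide (along x); pinch it across x at its crown, 41 to 50 mm above the origin.
- cover: The tin's loose round metal cover, standing right way up on the stove at the left: open below, 202 mm across its lip, 195 mm inside, 59 mm high, dark wooden knob on top, about 0.25 kg. Origin at the centre of its lower edge, z up. It goes over the tin's rim (about 4 mm of room all round) until its lower edge stands on the board; its top is then 73 mm above the stove.
- cover_knob (a point): Middle of the cover's knob, 76 mm above the cover's lower edge. The knob is 24 mm across and round, gripped between 67 and 85 mm above the lower edge.
- catch (a joint): Swing catch: a flat steel bar on the post, 6 mm thick, underside 76 mm above the stove; stays where left (under 1 N to move at its pin). Radians: 0 (stop) = closed, its 30 mm nose points to the tin's centre, 3 mm above the seated cover's edge; grows anticlockwise seen from above, to 2.0; from 1.4 up the nose clears the cover. Its handle end points away from the nose.
- catch_pivot (a point): Point on the catch's vertical turning axis, 78 mm above the stove top, 116 mm from the board's centre.
- catch_pin (a point): Middle of the free length of the upright wooden pin on the catch's handle end, 50 mm from the turning axis, 98 mm above the stove. The pin is 12 mm thick and stands from 81 to 111 mm above the stove. With the catch closed it lies 166 mm from the board's centre in the board's -y direction.
- matchbox: Bystander: a bare tan matchbox, 36 x 56 x 16 mm, lying flat near the front edge of the stove. Origin at the centre of its underside.
- spice_tin: Bystander: a round tin with a paper band and a grey cap, 49 mm across, 72 mm tall, at the back. Origin at the centre of its underside.

How it is judged:
By the outcome, as a careful person would: the job done as asked, in the order asked, and still so for the second after the job is handed in, with the robot touching nothing.
It also fails if it takes over 64 s, if anything falls off the work surface, if the arm or the gripper's body presses on something with over 40 N, if the wrist force passes 120 N, or if a joint passes its speed limit or range.

ROBOT

A 6-joint arm with a two-finger parallel gripper is mounted at the origin on a cart in front of the work surface, level with it; the furniture and walls round the work are solid. World frame = base frame: x ahead of the robot, y to its left, z up, the work surface at z = 0. Lengths are in mm, angles in rad, forces in N, time in s.
With the tool pointing down it reaches from about 275 to 775 mm from the base axis. Payload 14.6 kg.
Tool frame: the origin (TCP) lies on the front face of the gripper's body, between the roots of the fingers; the fingertips stand 73 mm ahead of it and the grasp point (between the pads) lies 54 mm ahead of it; z points along the fingers, y is the direction in which the jaws open and shut (so a half turn about z gives the same grasp; the last joint's range is limited). The gripper opens to 85 mm and grips with 20 to 120 N. Pads are 22 mm wide; open, the fingers measure 114 mm over their backs; the gripper's body (76 mm by 85 mm) begins 54 mm behind the grasp point. The pads swing forward as they close: fully open they stand 13 mm farther back than shut.
Start: joints at [1.133, 0.263, -0.048, 1.259, 0, 1.415], TCP at [146.504, 504.148, 303.878] pointing down, gripper open.
Joint ranges: [-2.65, 2.65], [-0.89, 1.7], [-1.18, 1.37], [-2.13, 2.11], [-1.35, 1.29], [-3.14, 3.14]. Speed limits (rad/s): [1.89, 1.89, 2.57, 2.79, 3.14, 3.14].

INTERFACE

Orientations are given as a rotation vector (axis times angle).
In Python, from station import bot gives the robot as it stands.
- The arm moves only by the tool send_rows, never from a script. Its argument "targets" is one flat list of numbers, 4 for each row, row after row: the shift along the world's x, y, z in mm, then the turn about the world's z in rad. In form: [x, y, z, roll, x, y, z, roll, ...]. A call has 1 to 5 rows; each row shifts and turns the commanded pose from where the row before left it; what a row does not reach is not made up. A row lasts 1/8 s, in which the tool goes at most 62.5 mm and 10.7 degrees, less where a joint would pass 70% of its speed; a pose out of reach is approached as far as the arm can. A call with a gripper value outside its range is refused whole. "gripper" is the closure in counts, from 0 (fully open) to 255 (shut), set as the call begins (left out, the last holds). The fingers move at their own pace and stop on an object; the grip force is fixed at half the most. Time passes only in rows, so rows that do not move let the fingers close. It gives the time, the measured TCP pose, the force and the opening at its end, in the units of the state.
- bot.get_obs(): the state, without advancing time (a new reading comes with each control period).
- bot.read_camera(name): name is "scene" or "top" or "wrist"; returns the picture (384x512x3 uint8, red, green, blue); there is no depth.
- bot.camera_model(name): a dict with "vertical_fov" (degrees; the focal length in pixels is half the picture's height over the tangent of half this angle, whatever the lens; pixels are square), "cx", "cy" (the principal point, pixels), "extrinsics" (4x4, takes a point from camera to world coordinates). Camera axes: x right, y up, looking along -z (the intrinsics and any distortion apply to the point x, -y, -z); pixel columns grow to the right and rows downward; lengths in mm; the calibration is good to about 2 mm. A picture is of the moment at which its call begins: read the wrist's pose just before it. camera_model takes no time and is no camera call; for the wrist camera it gives the pose at the moment of the call.
- bot.close_job(): hands the job in, once; it reports no verdict.
Trained networks look in the newest picture that a camera, given by its name, has taken for a name from the list of things; names that differ only in an ending like _2 or _b are one class to them, and where a whole thing is asked for, a point or a joint stands for the part that bears it (a point fixed in the world has none). Each returns a list of dicts, best first, with "score" (0 to 1); they miss things now and then, are a little off and sometimes report something else, mostly with a low value. They report only what shows in the picture. A call takes as long as a camera call.
- bot.masks_of(camera, query): "pixels" (384x512 bool, what is visible of it) and "uv" ([column, row] in pixels, amid what is visible of it).
The state is a dict: "clock": time; "joint_positions": joint angles; "qd": joint speeds; "tau": joint torques, N m; "tcp_pos": TCP position; "ee_rot": TCP orientation; "contact_force": force on the tool from outside, world axes, zero at the start; "ft_torque": the same for the moment, N m; "finger_gap": finger opening in mm.
Only numpy, scipy, OpenCV 4.12 (cv2) and the standard library are available. Lean on these libraries where they do the work, as an engineer would, in place of code of your own. Each camera call takes 0.05 s, during which the arm holds its last target.

## Working session

There is one attempt and no reset: what is moved stays moved. The work goes in short steps, Python scripts to look and compute and a tool call to move; the robot and the scene stay as the last step left them, time stands still between calls to the robot, and variables do not carry over. Pictures are saved under pics/ and viewed, and the job is handed in when it is done.

Besides the shell and the picture viewer there is one more tool, called after "Call:" as name(argument=value, ...) on one line, values as JSON. send_rows: Moves the arm, as the interface text tells. Its arguments: {"type":"object","properties":{"targets":{"type":"array","items":{"type":"number"}},"gripper":{"type":"number"}},"required":["targets"]}

```bash
mkdir -p pics; ls; python3 - <<'E'
from station import bot
import cv2,numpy as np
print(bot.get_obs())
for n in ["scene","top","wrist"]:
    m=bot.camera_model(n); print(n,m)
    im=bot.read_camera(n); cv2.imwrite(f"pics/{n}0.png",im[:,:,::-1])
E
```

```text
pics
{'clock': 0.0, 'joint_positions': array([ 1.13271891e+00,  2.63562648e-01, -4.89559398e-02,  1.25939318e+00,
       -5.42250899e-05,  1.41550557e+00]), 'qd': array([-4.36312626e-04,  2.39408261e-04, -9.54264703e-06,  1.84389230e-04,
        4.97084760e-04,  2.28271867e-03]), 'tau': array([ 1.20072411e-03, -6.37617588e+01,  3.84566796e+01,  1.36703052e-02,
       -5.85332691e-05, -6.52645127e-06]), 'tcp_pos': array([146.4177056 , 503.96080007, 303.39748497]), 'ee_rot': array([-4.42682883e-01, -3.10996950e+00,  1.70033857e-03]), 'contact_force': array([-0.74556518,  0.58450176, -0.77790464]), 'ft_torque': array([-0.01974817,  0.00089172,  0.00848703]), 'finger_gap': 85.33773673849842}
scene {'vertical_fov': 51.24525925929235, 'cx': 254.58968599739273, 'cy': 182.71688655063355, 'extrinsics': array([[ 2.24398933e-01,  5.93961965e-01, -7.72563462e-01,
        -8.53268120e+01],
       [-9.74400803e-01,  1.47919250e-01, -1.69301420e-01,
        -1.83318462e+02],
       [ 1.37184037e-02,  7.90777516e-01,  6.11949938e-01,
         5.97329629e+02],
       [ 0.00000000e+00,  0.00000000e+00
[... 242 characters left out ...]
  [-9.99594130e-01, -2.27332732e-02, -1.71689684e-02,
        -6.28370286e+01],
       [-2.08964945e-02,  1.75481476e-01,  9.84260935e-01,
         1.07747660e+03],
       [ 0.00000000e+00,  0.00000000e+00,  0.00000000e+00,
         1.00000000e+00]])}
wrist {'vertical_fov': 59.47596370322988, 'cx': 258.3089774057859, 'cy': 191.40894077631143, 'extrinsics': array([[ 2.80114746e-01, -9.07446837e-01, -3.13170826e-01,
         6.53756087e+01],
       [ 9.59966496e-01,  2.64710203e-01,  9.16124140e-02,
         5.27435511e+02],
       [-2.33882559e-04, -3.26295489e-01,  9.45267792e-01,
         3.73212801e+02],
       [ 0.00000000e+00,  0.00000000e+00,  0.00000000e+00,
         1.00000000e+00]])}
```

View pics/scene0.png

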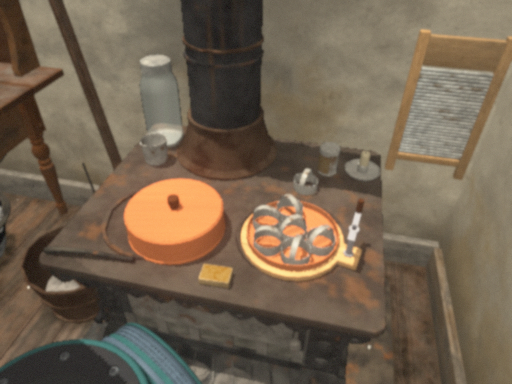

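View pics/top0.png

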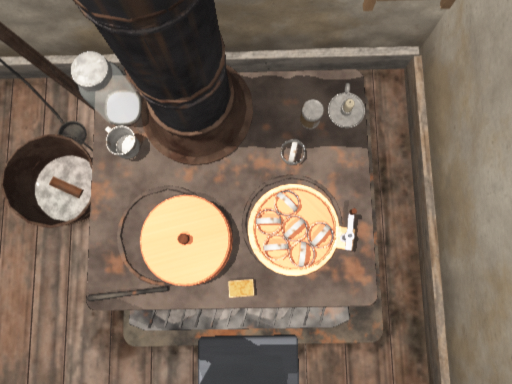

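View pics/wrist0.png

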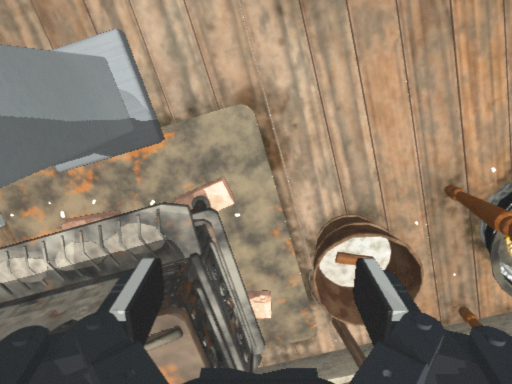

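```bash
cat > h.py <<'E'
from station import bot
import cv2,numpy as np
def ray(m,u,v):
    f=192/np.tan(np.radians(m["vertical_fov"])/2)
    d=np.array([(u-m["cx"])/f,-(v-m["cy"])/f,-1]); E=np.array(m["extrinsics"])
    return E[:3,3],E[:3,:3]@d
def plane(m,u,v,z):
    o,d=ray(m,u,v); return o+d*(z-o[2])/d[2]
def proj(m,P):
    f=192/np.tan(np.radians(m["vertical_fov"])/2); E=np.array(m["extrinsics"])
    p=(np.atleast_2d(P)-E[:3,3])@E[:3,:3]
    return np.c_[m["cx"]+f*p[:,0]/-p[:,2], m["cy"]-f*p[:,1]/-p[:,2]]
def shot(n,name,scale=1):
    m=bot.camera_model(n); im=bot.read_camera(n)
    o=im[:,:,::-1]
    cv2.imwrite(f"pics/{name}.png",o); return m,im
def crop(name,x0,x1,y0,y1,k):
    im=cv2.imread(f"pics/{name}.png")[y0:y1,x0:x1]
    cv2.imwrite(f"pics/{name}_c{x0}_{y0}.png",cv2.resize(im,None,fx=k,fy=k,interpolation=cv2.INTER_CUBIC))
E
python3 - <<'E'
from h import *
m=bot.camera_model("top")
for q,z in [("cutter",25),("board",14),("tin",20),("cover",30),("cover_knob",76),("catch",79),("catch_pin",98),("matchbox",16),("spice_tin",72)]:
    for r in bot.masks_of("top",q)[:8]:
        u,v=r["uv"]; print(q,round(r["score"],2),np.round([u,v]),r["pixels"].sum(),np.round(plane(m,u,v,z)[:2]))
crop("top0",230,370,80,280,4) if 0 else crop("top0",235,375,130,280,4)
E
```

```text
cutter 0.49 [294. 150.] 227 [ 679. -140.]
board 0.61 [335. 232.] 1772 [ 487. -227.]
board 0.61 [310. 114.] 530 [ 771. -181.]
tin 0.67 [294. 230.] 4413 [ 493. -133.]
cover 0.68 [188. 243.] 6493 [470. 104.]
cover 0.31 [290. 226.] 3968 [ 501. -124.]
cover_knob 0.68 [188. 237.] 6489 [479.  97.]
catch 0.63 [352. 231.] 272 [ 484. -254.]
catch_pin 0.52 [349. 227.] 317 [ 491. -244.]
matchbox 0.92 [240. 287.] 435 [369. -10.]
matchbox 0.26 [348. 228.] 262 [ 497. -257.]
spice_tin 0.61 [308. 112.] 529 [ 754. -172.]
```

View pics/top0_c235_130.png

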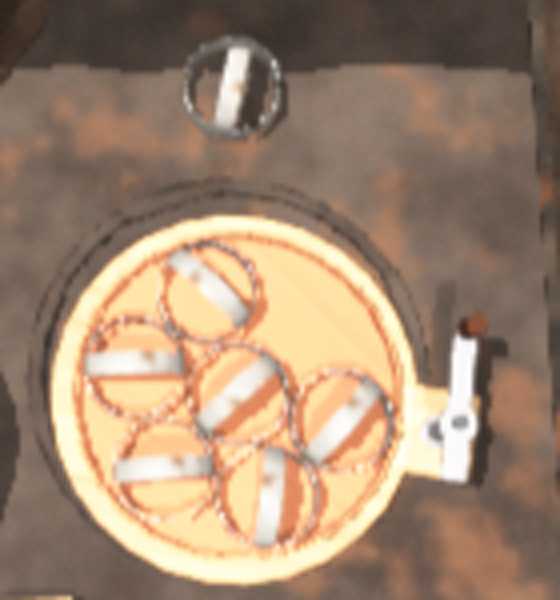

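Call:
send_rows(targets=[12, -25, 0, 0.03, 24, -46, 0, 0.03, 26, -48, 0, 0.03, 26, -48, 0, 0.03, 26, -48, 0, 0.03])

```text
clock: 1.23
tcp_pos: [260.9, 287.7, 304.0]
ee_rot: [0.206, 3.134, 0.001]
contact_force: [0.5, 0.2, 0.3]
finger_gap: 85.1
```

Call:
send_rows(targets=[26, -48, 0, 0.03, 26, -48, 0, 0, 26, -48, 0, 0, 26, -48, 0, 0, 26, -48, 0, 0])

```text
clock: 1.85
tcp_pos: [391.1, 47.3, 304.1]
ee_rot: [0.162, 3.137, 0.0]
contact_force: [1.1, 0.9, 1.1]
finger_gap: 85.2
```

Call:
send_rows(targets=[26, -48, 0, 0, 26, -48, 0, 0, 26, -48, 0, 0, 20, -35, 0, 0, 0, 0, 0, 0])

```text
clock: 2.48
tcp_pos: [489.4, -132.0, 303.2]
ee_rot: [-0.165, -3.137, -0.0]
contact_force: [-0.2, 0.0, 0.6]
finger_gap: 85.0
```

```bash
python3 - <<'E'
from h import *
bot.get_obs(); m,im=shot("wrist","w1"); print(np.round(m["extrinsics"],3)); print(bot.get_obs()["tcp_pos"],bot.get_obs()["ee_rot"])
for q,z in [("cutter",25),("board",14),("tin",20),("cover",30),("catch",79),("catch_pin",98)]:
    for r in bot.masks_of("wrist",q)[:8]:
        u,v=r["uv"]; print(q,round(r["score"],2),np.round([u,v]),r["pixels"].sum(),np.round(plane(m,u,v,z)[:2]))
E
```

```text
[[ 1.06000e-01 -9.40000e-01 -3.24000e-01  4.05504e+02]
 [ 9.94000e-01  1.01000e-01  3.40000e-02 -1.23251e+02]
 [ 1.00000e-03 -3.26000e-01  9.45000e-01  3.73010e+02]
 [ 0.00000e+00  0.00000e+00  0.00000e+00  1.00000e+00]]
[ 488.67885162 -130.64237553  303.43456633] [-1.63859654e-01 -3.13657682e+00 -5.34855096e-04]
cutter 0.72 [369.  21.] 2507 [369. -16.]
cutter 0.62 [271. 306.] 1204 [ 677. -136.]
board 0.67 [170. 143.] 6163 [ 464. -225.]
board 0.65 [460. 124.] 21344 [476.  84.]
tin 0.77 [253. 160.] 16385 [ 491. -138.]
cover 0.62 [460. 124.] 21098 [473.  74.]
catch 0.91 [130. 184.] 1641 [ 487. -250.]
catch_pin 0.57 [132. 182.] 1542 [ 479. -240.]
```

View pics/w1.png

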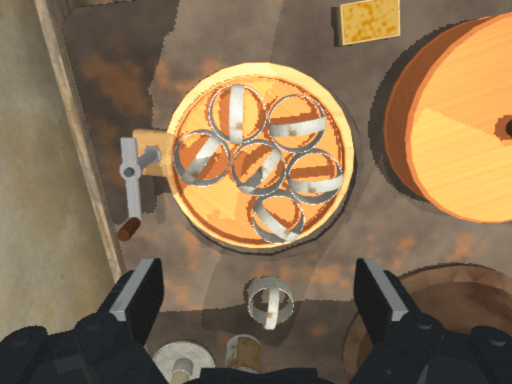

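```bash
python3 - <<'E'
from h import *
crop("w1",110,370,50,250,3); crop("w1",220,320,250,350,5)
E
```

```text
(no output)
```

View pics/w1_c110_50.png

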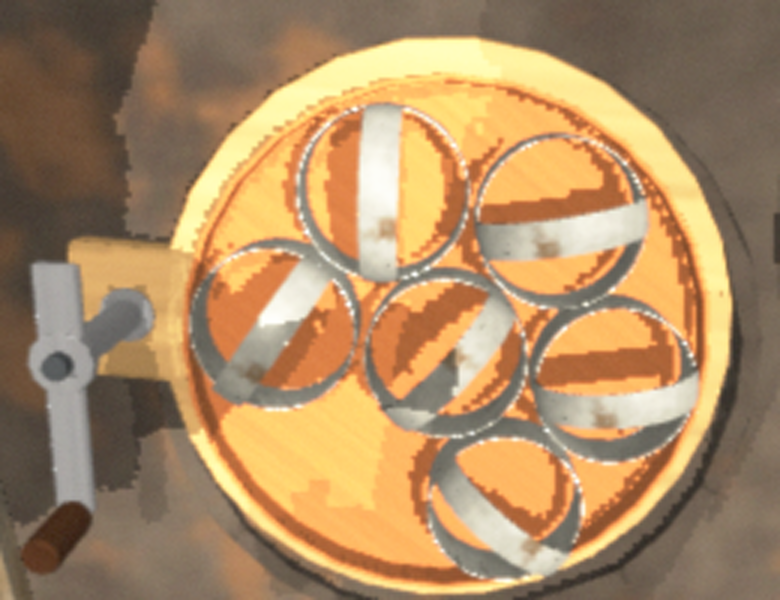

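View pics/w1_c220_250.png

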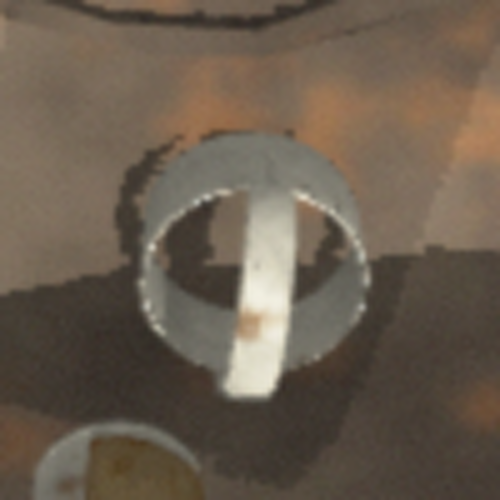

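```bash
cat > fit1.py <<'E'
from h import *
from scipy.optimize import least_squares
E=np.array
ex=np.array([[0.106,-0.940,-0.324],[0.994,0.101,0.034],[0.001,-0.326,0.945]])
E
python3 - <<'E'
from h import *
from scipy.optimize import least_squares
m=bot.camera_model("wrist")
c=np.array([(383,191),(562,220),(615,380),(505.5,499),(446,353.5),(274.5,324.5)])/3+[110,50]
P=np.array([plane(m,u,v,40)[:2] for u,v in c]); print(np.round(P,1))
# order: ring angles: match
def model(p):
    cx,cy,t=p
    a=t+np.arange(1,6)*np.pi/3
    return np.r_[[[cx,cy]],np.c_[cx+59.5*np.cos(a),cy+59.5*np.sin(a)]]
def res(p):
    M=model(p); return np.concatenate([(P-x)[np.argmin(((P-x)**2).sum(1))] for x in M])
for t0 in (-.8,-.6,-.4):
  s=least_squares(res,[P[4][0],P[4][1],t0]); print(s.x,s.cost,np.round(s.fun,1))
s=s.x;print("gap",s[0]+59.5*np.cos(s[2]),s[1]+59.5*np.sin(s[2]))
cut=plane(m,271.4,305.4,24); print("cutter",cut)
# tin board outer: post ; catch
for n,(u,v),z in [("pivot",(62,361),82),("postbase",(128,312),20),("pin top",(42,555),111),("pin base",(73,515),82),("noseend",(55,263),82)]:
    print(n,np.round(plane(m,u/3+110,v/3+50,z),1))
# bow line at crop
a=plane(m,220+272/5,250+200/5,45);b=plane(m,220+258/5,250+330/5,50);print(a,b)
for z in(0,24,50): print(z,(proj(m,[cut[0],cut[1],z])-[220,250])*5)
E
```

```text
[[ 437.4 -144.1]
 [ 452.7  -86.9]
 [ 509.1  -72.2]
 [ 549.6 -113.5]
 [ 493.7 -129.3]
 [ 477.6 -186. ]]
[ 493.65745555 -129.05754725   -0.79004259] 2.8973223749846553 [ 0.  -0.2 -1.6  0.4 -0.2 -0.6  0.9 -0.1  1.3  0.1 -0.4  0.4]
[ 493.65745564 -129.05754715   -0.79004257] 2.8973223749858774 [ 0.  -0.2 -1.6  0.4 -0.2 -0.6  0.9 -0.1  1.3  0.1 -0.4  0.4]
[ 493.65745555 -129.05754724   -0.79004259] 2.8973223749845993 [ 0.  -0.2 -1.6  0.4 -0.2 -0.6  0.9 -0.1  1.3  0.1 -0.4  0.4]
gap 535.5344518735843 -171.3253503454759
cutter [ 676.01700757 -132.06580079   24.        ]
pivot [ 472.9 -242.9   82. ]
postbase [ 472.1 -241.3   20. ]
pin top [ 522.4 -249.6  111. ]
pin base [ 522.7 -250.9   82. ]
noseend [ 443.8 -238.3   82. ]
[ 638.87017805 -126.02408559   45.        ] [ 670.64555672 -132.32102441   50.        ]
0 [[253.58992318 217.93753225]]
24 [[257. 277.]]
50 [[261.13635351 348.64156661]]
```

```bash
python3 - <<'E'
from h import *
m=bot.camera_model("wrist")
c=np.array([676.0,-132.1])
for yaw in (-0.2,-.15,-.1,-.05,0):
    d=np.array([np.cos(yaw),np.sin(yaw)]); 
    pts=[np.r_[c-28*d,24],np.r_[c-14*d,46],np.r_[c,50],np.r_[c+14*d,46]]
    print(yaw,np.round((proj(m,pts)-[220,250])*5).tolist())
for u,v in [(342,340),(345,310),(360,290),(345,380)]: print(plane(m,u,v,0)[:2],plane(m,u,v,60)[:2])
R=cv2.Rodrigues(np.array(bot.get_obs()["ee_rot"]))[0]; print("tool y angle",np.arctan2(R[1,1],R[0,1]),R[:,0])
E
```

```text
-0.2 [[269.0, 182.0], [267.0, 288.0], [261.0, 349.0], [254.0, 385.0]]
-0.15 [[264.0, 181.0], [264.0, 288.0], [261.0, 349.0], [257.0, 385.0]]
-0.1 [[258.0, 181.0], [261.0, 288.0], [261.0, 349.0], [260.0, 385.0]]
-0.05 [[252.0, 181.0], [258.0, 288.0], [261.0, 349.0], [263.0, 385.0]]
0 [[247.0, 182.0], [255.0, 288.0], [261.0, 349.0], [266.0, 385.0]]
[762.2018546  -40.44382694] [704.74935548 -53.31072368]
[712.20955491 -35.34894903] [662.78008807 -49.0334991 ]
[682.54706305 -15.20158289] [637.87799194 -32.11949029]
[835.87414354 -37.6715067 ] [766.5983205  -50.98332025]
tool y angle 1.4690610535981132 [-9.94829374e-01  1.01559823e-01 -3.44741748e-04]
```

Call:
send_rows(targets=[35, -1, -15, -0.03, 45, -1, -22, -0.03, 45, 0, -22, -0.03, 42, 0, -23, -0.02, 20, 0, -22, 0], gripper=120)

```text
clock: 3.45
tcp_pos: [677.1, -131.0, 198.6]
ee_rot: [-0.332, -3.124, -0.0]
contact_force: [-0.3, -0.4, -0.5]
finger_gap: 45.2
```

```bash
python3 - <<'E'
from h import *
print(bot.get_obs()["qd"].round(2)); m,im=shot("wrist","w2"); o=bot.get_obs(); print(o["tcp_pos"],o["finger_gap"])
print(np.round(proj(m,[[676,-132.1,0],[676,-132.1,24],[676,-132.1,50]])))
R=cv2.Rodrigues(np.array(o["ee_rot"]))[0]; print("tool y angle",np.arctan2(R[1,1],R[0,1]))
crop("w2",150,390,150,384,3)
E
```

```text
[ 0.07  0.33  0.14 -0.18 -0.    0.06]
[ 677.4813049  -130.86673123  195.47193229] 45.04223966370917
[[257. 181.]
 [257. 190.]
 [257. 202.]]
tool y angle 1.3591954121578624
```

View pics/w2_c150_150.png

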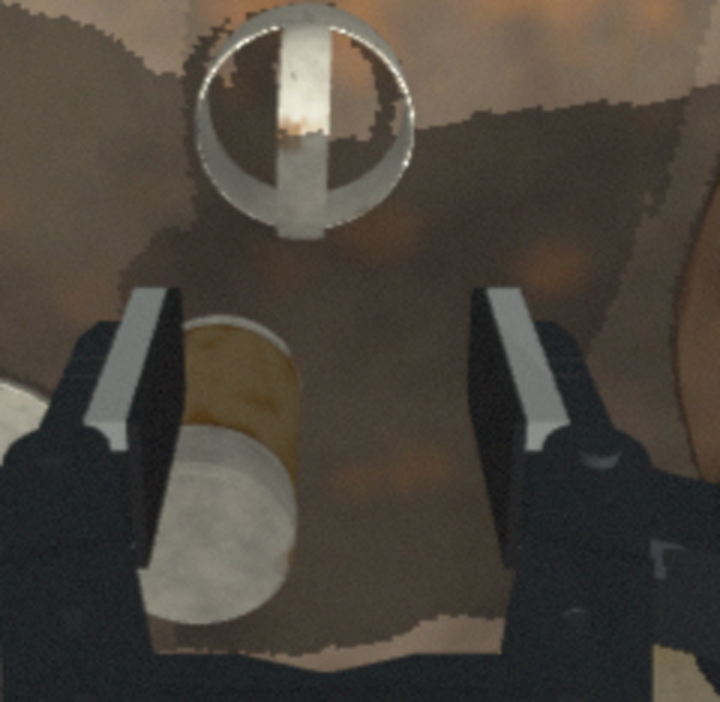

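```bash
python3 - <<'E'
from h import *
m,im=shot("wrist","w3"); o=bot.get_obs(); print(o["tcp_pos"],o["qd"].round(3))
rs=bot.masks_of("wrist","cutter"); print([ (r["score"],r["uv"]) for r in rs])
crop("w3",190,310,130,250,6)
T=np.array(o["tcp_pos"])
for z in (0,24,50): print(z,proj(m,[[*T[:2],z]]), (proj(m,[[*T[:2],z]])-[190,130])*6)
for dz in (54,73): print("tool",dz,proj(m,[T-[0,0,dz]]))
E
```

```text
[ 675.9633229  -130.93439789  196.98916156] [-0.011 -0.064 -0.012  0.037 -0.005 -0.012]
[(0.9, [251.5, 201.0])]
0 [[257.78617486 182.16674241]] [[406.71704914 313.00045446]]
24 [[257.77826062 191.57442852]] [[406.66956369 369.44657112]]
50 [[257.76792797 203.85687777]] [[406.60756783 443.14126664]]
tool 54 [[257.70180203 282.46100967]]
tool 73 [[257.72120274 259.39931717]]
```

View pics/w3_c190_130.png

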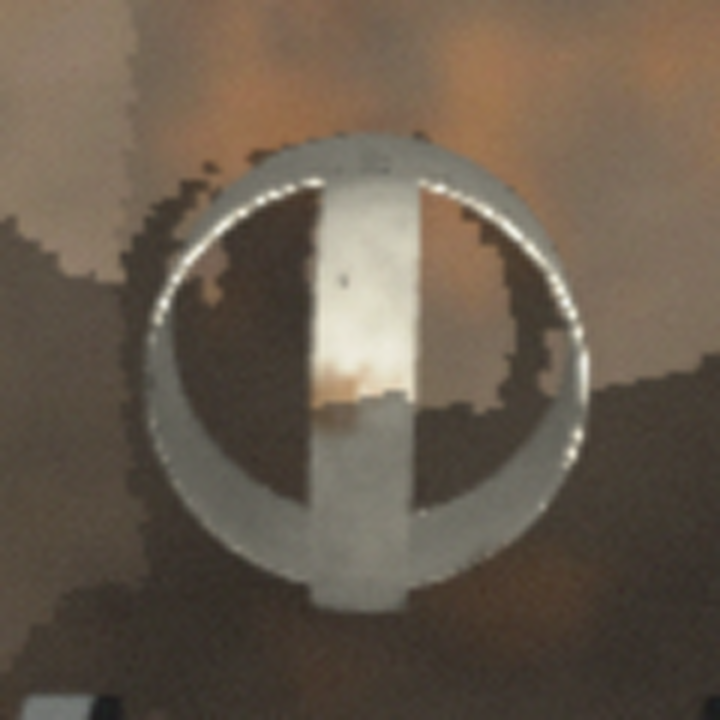

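Call:
send_rows(targets=[0.5, -4.5, -15, 0, 0, 0, -25, 0, 0, 0, -25, 0, 0, 0, -10, 0, 0, 0, 0, 0])

```text
clock: 4.22
tcp_pos: [675.6, -136.5, 125.1]
ee_rot: [-0.334, -3.124, -0.0]
contact_force: [-0.3, 0.4, 1.2]
finger_gap: 45.0
```

```bash
python3 - <<'E'
from h import *
m,im=shot("wrist","w4"); o=bot.get_obs(); print(o["tcp_pos"],o["qd"].round(3))
T=np.array(o["tcp_pos"])
for z in (0,24,50): print(z,proj(m,[[*T[:2],z]]))
E
```

```text
[ 675.99387651 -136.52437262  125.75421544] [ 0.004 -0.006  0.016  0.005  0.001 -0.001]
0 [[258.5727943  217.72244854]]
24 [[258.63315896 234.79094146]]
50 [[258.71733277 258.59162231]]
```

View pics/w4.png

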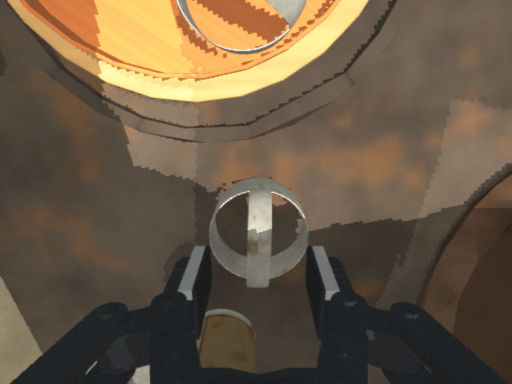

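Call:
send_rows(targets=[0, 0, -13, 0, 0, 0, -10, 0, 0, 0, -3, 0, 0, 0, 0, 0])

```text
clock: 4.78
tcp_pos: [675.9, -136.3, 98.6]
ee_rot: [-0.334, -3.123, -0.0]
contact_force: [-1.1, 0.3, 0.6]
finger_gap: 45.2
```

Call:
send_rows(targets=[0, 0, 0, 0, 0, 0, 0, 0, 0, 0, 0, 0, 0, 0, 0, 0], gripper=255)

```text
clock: 5.28
tcp_pos: [676.2, -136.4, 99.2]
ee_rot: [0.334, 3.123, -0.0]
contact_force: [-0.2, -0.1, 4.1]
finger_gap: 9.4
```

Call:
send_rows(targets=[0, 0, 0, 0, 0, 0, 0, 0])

```text
clock: 5.52
tcp_pos: [676.2, -136.4, 99.2]
ee_rot: [0.334, 3.123, -0.0]
contact_force: [-0.8, 0.1, 6.1]
finger_gap: 9.6
```

```bash
python3 - <<'E'
from h import *
m,im=shot("wrist","w5"); o=bot.get_obs(); print(o["tcp_pos"],o["finger_gap"],o["contact_force"])
E
```

```text
[ 676.2273351  -136.40815891   99.21704474] 9.731460605249927 [ 0.5939562  -1.00884356  5.5800235 ]
```

View pics/w5.png

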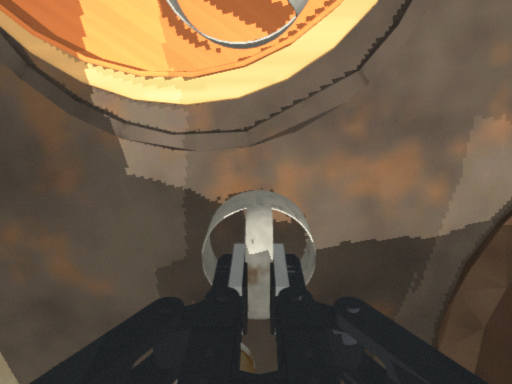

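Call:
send_rows(targets=[0, 0, 10, 0, 0, 0, 30, 0, 0, 0, 40, 0, -20, -5, 20, 0, -30, -8, 0, 0])

```text
clock: 6.2
tcp_pos: [626.3, -149.5, 200.8]
ee_rot: [0.332, 3.121, -0.001]
contact_force: [-0.0, -0.0, -1.4]
finger_gap: 9.1
```

Call:
send_rows(targets=[-35, -9, 0, 0, -35, -9, 0, 0, -20, -6, 0, 0, 0, 0, 0, 0, 0, 0, 0, 0])

```text
clock: 6.82
tcp_pos: [536.6, -173.3, 199.2]
ee_rot: [0.334, 3.123, -0.0]
contact_force: [-0.2, -0.0, -0.1]
finger_gap: 9.4
```

```bash
python3 - <<'E'
from h import *
m,im=shot("wrist","w6"); o=bot.get_obs(); print(o["tcp_pos"],o["finger_gap"],o["contact_force"],o["qd"].round(3))
m2,im=shot("top","t6"); crop("t6",235,375,130,280,4)
E
```

```text
[ 536.73515848 -173.24763098  199.007141  ] 9.500997739040145 [-0.48234558  0.48295596 -0.70406963] [ 0.003  0.006 -0.002 -0.002 -0.    -0.002]
```

View pics/w6.png

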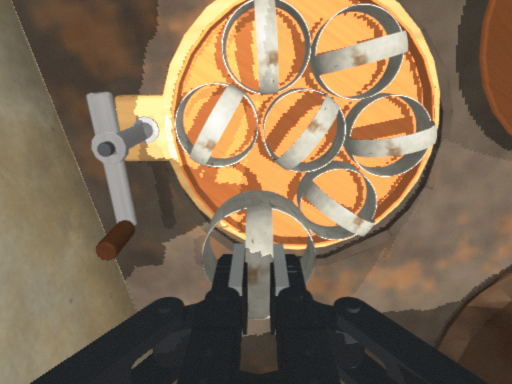

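View pics/t6_c235_130.png

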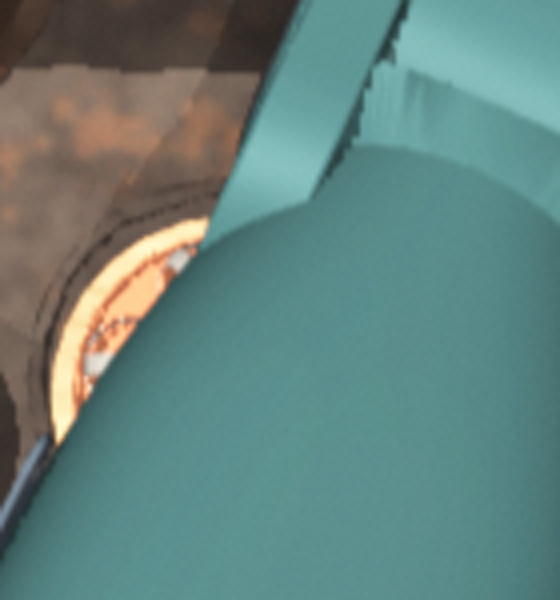

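```bash
python3 - <<'E'
from h import *
crop("w6",160,450,0,260,2.7)
E
```

```text
(no output)
```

View pics/w6_c160_0.png

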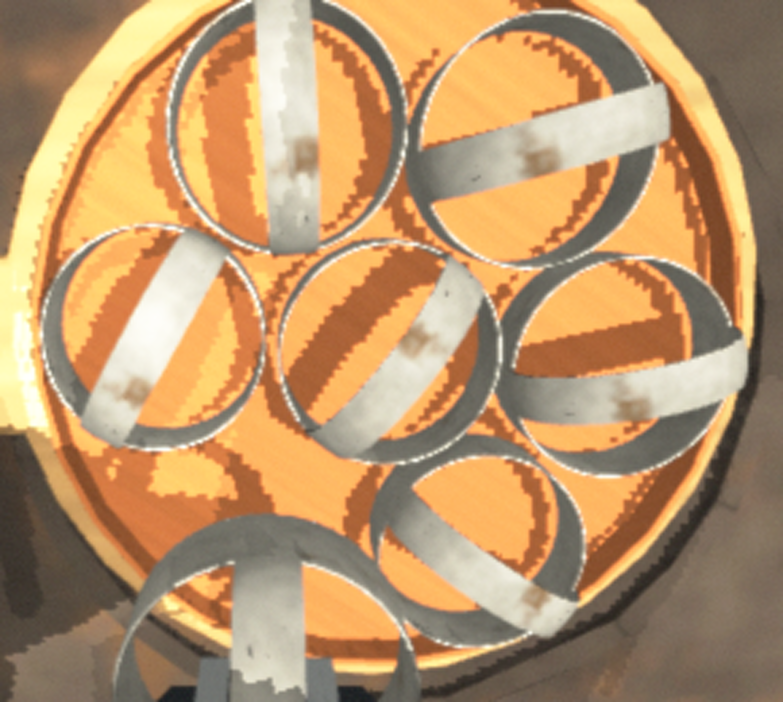

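```bash
python3 - <<'E'
from h import *
from scipy.optimize import least_squares
m=bot.camera_model("wrist"); k=2.7
ob=np.array([(287.5,124),(537,139),(626,365),(480,548),(391,352),(153.5,337)])/k+[160,0]
t=np.linspace(0,2*np.pi,60,endpoint=False)
def ext(c,z=40):
    q=proj(m,np.c_[c[0]+28*np.cos(t),c[1]+28*np.sin(t),np.full(60,z)]); return (q.max(0)+q.min(0))/2
idx=[3,2,1+0,0,None,4]
def cents(p,s=True):
    cx,cy,th=p; a=lambda i: (cx+59.5*np.cos(th+i*np.pi/3),cy+59.5*np.sin(th+i*np.pi/3))
    # going from gap: D is +1 (ccw? +y side)
    return [a(4),a(3),a(2),a(1),(cx,cy),a(5)]
res=lambda p: (np.array([ext(c) for c in cents(p)])-ob).ravel()
s=least_squares(res,[494,-130,-.79]); print(s.x,np.round(s.fun,1))
p=s.x; print("gap",p[0]+59.5*np.cos(p[2]),p[1]+59.5*np.sin(p[2]))
# held cutter: rim top z?
print((proj(m,[[536.7,-173.2,199.0-99.2+24]])-[160,0])*k, (ext((536.7,-173.2),123.8)-[160,0])*k)
q=proj(m,np.c_[536.7+28*np.cos(t),-173.2+28*np.sin(t),np.full(60,123.8)]); print((q.min(0)-[160,0])*k,(q.max(0)-[160,0])*k)
E
```

```text
[ 496.51998895 -132.48347826   -0.79379042] [-0.9 -0.9  1.2 -0.6 -0.2  0.3  0.3  0.9 -0.2  0.1 -0.2  0.7]
gap 538.2382788205862 -174.9079321780712
[[266.16480546 696.01546548]] [266.12481782 688.41883197]
[111.50799116 551.8867666 ] [420.74164448 824.95089735]
```

Call:
send_rows(targets=[1, -1.7, -10, 0, 0, 0, -12, 0, 0, 0, -5, 0, 0, 0, 0, 0, 0, 0, 0, 0])

```text
clock: 7.55
tcp_pos: [537.1, -175.1, 172.1]
ee_rot: [0.334, 3.124, -0.0]
contact_force: [0.6, 0.2, -0.0]
finger_gap: 9.3
```

```bash
python3 - <<'E'
from h import *
m,im=shot("wrist","w7"); o=bot.get_obs(); print(o["tcp_pos"],o["finger_gap"],o["contact_force"],o["qd"].round(3))
np.save("m7.npy",m,allow_pickle=True)
crop("w7",140,460,0,260,2.5)
E
```

```text
[ 537.14262447 -175.09497695  172.18980856] 9.450444120585546 [-0.06038113 -0.01269489 -0.28571841] [-0.    -0.002 -0.    -0.001  0.001 -0.001]
```

View pics/w7_c140_0.png

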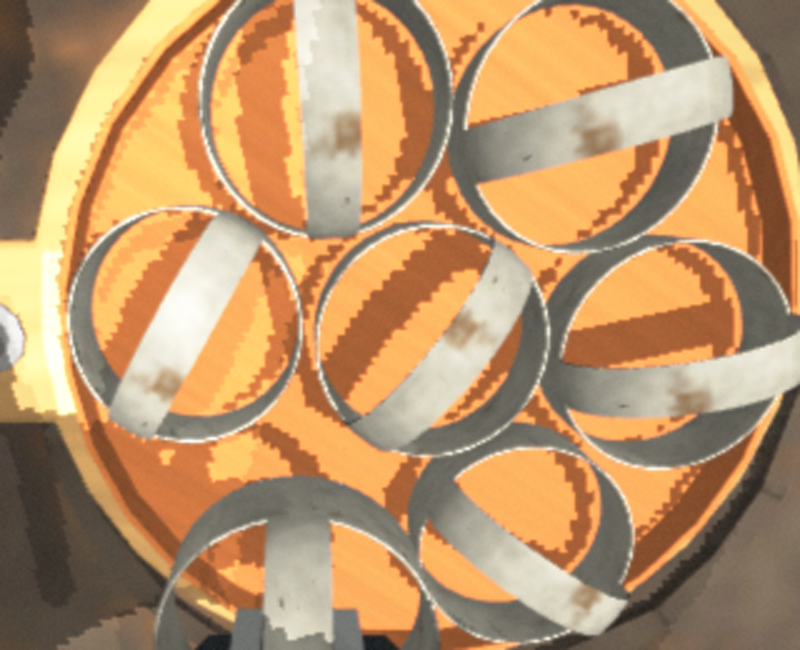

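```bash
python3 - <<'E'
from h import *
from scipy.optimize import least_squares
m=np.load("m7.npy",allow_pickle=True).item(); k=2.5
ob=np.array([(676,353),(525,542),(433,340),(184.5,323.5)])/k+[140,0]
t=np.linspace(0,2*np.pi,60,endpoint=False)
def ext(c,z=40):
    q=proj(m,np.c_[c[0]+28*np.cos(t),c[1]+28*np.sin(t),np.full(60,z)]); return (q.max(0)+q.min(0))/2
def cents(p):
    cx,cy,th=p; a=lambda i: (cx+59.5*np.cos(th+i*np.pi/3),cy+59.5*np.sin(th+i*np.pi/3))
    return [a(2),a(1),(cx,cy),a(5)]
res=lambda p: (np.array([ext(c) for c in cents(p)])-ob).ravel()
s=least_squares(res,[494,-130,-.79]); print(s.x,np.round(s.fun,1))
p=s.x; print("gap",p[0]+59.5*np.cos(p[2]),p[1]+59.5*np.sin(p[2]))
z=172.2-99.2+24
for c in [(537.1,-175.1),(538.1,-175.1)]:
  q=proj(m,np.c_[c[0]+28*np.cos(t),c[1]+28*np.sin(t),np.full(60,z)]); print((q.min(0)-[140,0])*k,(q.max(0)-[140,0])*k)
E
```

```text
[ 496.24157378 -132.73035276   -0.79543022] [ 0.6 -0.  -0.4  0.3 -0.2 -0.5  0.   0.3]
gap 537.8902400772014 -175.2231591558202
[153.33682728 511.04422002] [439.63287783 763.83295212]
[154.70352816 515.96496121] [440.43682156 767.77148389]
```

Call:
send_rows(targets=[0, 0, -15, 0, 0, 0, -15, 0, 0, 0, -10, 0, 0, 0, -7, 0, 0, 0, -4, 0])

```text
clock: 8.22
tcp_pos: [537.0, -175.0, 120.4]
ee_rot: [-0.334, -3.124, -0.0]
contact_force: [-0.3, -0.8, -0.1]
finger_gap: 8.7
```

Call:
send_rows(targets=[0, 0, -2, 0, 0, 0, -2, 0, 0, 0, -1, 0, 0, 0, 0, 0])

```text
clock: 8.72
tcp_pos: [537.0, -175.1, 116.0]
ee_rot: [0.334, 3.124, -0.0]
contact_force: [-0.1, -0.1, -0.2]
finger_gap: 9.2
```

```bash
python3 - <<'E'
from h import *
m,im=shot("wrist","w8"); o=bot.get_obs(); print(o["tcp_pos"],o["finger_gap"],o["contact_force"],o["ft_torque"],o["qd"].round(3))
E
```

```text
[ 537.00373573 -175.06149586  115.96471337] 9.458442387363412 [ 0.51043137  0.05995962 -0.26982164] [-0.03782917  0.04727938 -0.03042804] [ 0.002 -0.001 -0.     0.002 -0.002  0.002]
```

View pics/w8.png

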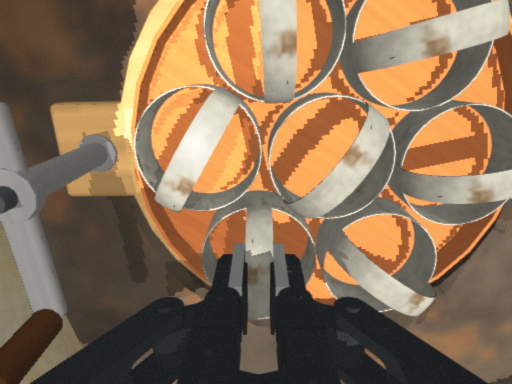

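Well placed in the gap. Lower the last bit until contact.

Call:
send_rows(targets=[0, 0, -0.5, 0, 0, 0, -0.5, 0, 0, 0, 0, 0])

```text
clock: 9.15
tcp_pos: [537.1, -175.2, 115.2]
ee_rot: [0.334, 3.123, -0.0]
contact_force: [-1.8, 0.7, 4.2]
finger_gap: 9.6
```

Call:
send_rows(targets=[0, 0, -0.5, 0, 0, 0, 0, 0])

```text
clock: 9.4
tcp_pos: [537.2, -175.2, 115.1]
ee_rot: [0.334, 3.123, -0.001]
contact_force: [-2.6, 0.6, 11.1]
finger_gap: 9.2
```

Call:
send_rows(targets=[0, 0, 0, 0, 0, 0, 0, 0, 0, 0, 0, 0], gripper=185)

```text
clock: 9.78
tcp_pos: [537.0, -175.0, 114.3]
ee_rot: [-0.334, -3.124, -0.0]
contact_force: [-0.5, 0.1, -0.0]
finger_gap: 23.4
```

Call:
send_rows(targets=[0, 0, 4, 0, 0, 0, 15, 0, 0, 0, 40, 0, 0, 0, 40, 0, 0, 0, 0, 0])

```text
clock: 10.4
tcp_pos: [538.1, -175.5, 217.1]
ee_rot: [0.333, 3.119, -0.003]
contact_force: [-0.4, -0.7, -0.5]
finger_gap: 23.5
```

```bash
python3 - <<'E'
from h import *
m,im=shot("wrist","w9"); o=bot.get_obs(); print(o["tcp_pos"],o["finger_gap"],o["contact_force"],o["qd"].round(3))
m,im=shot("scene","s9"); crop("s9",220,390,150,300,4)
E
```

```text
[ 537.51970205 -175.29995606  215.25118066] 23.79538906733105 [-0.03198208  0.43467833 -0.19186529] [ 0.002  0.025 -0.046 -0.025 -0.001  0.001]
```

View pics/w9.png

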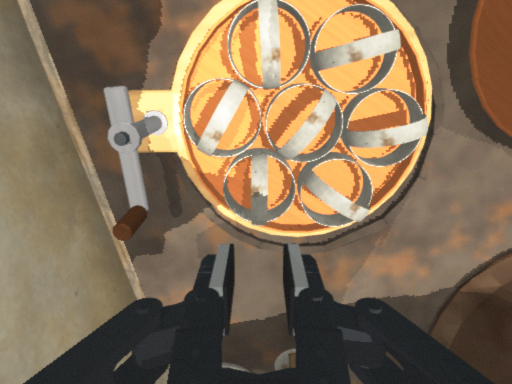

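View pics/s9.png

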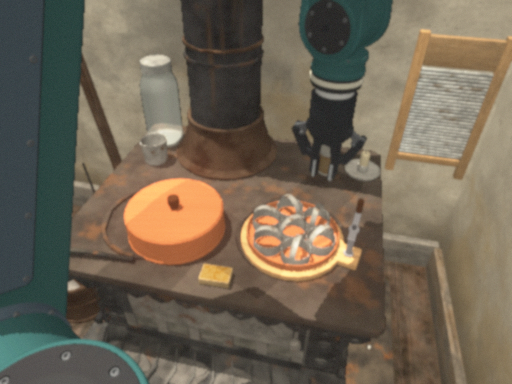

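```bash
python3 - <<'E'
from h import *
m=bot.camera_model("top"); crop("top0",130,250,180,300,5)
print(plane(m,185,239,85)); print(bot.get_obs()["tcp_pos"])
m=bot.camera_model("scene"); print(plane(m,174,201,85))
E
```

```text
[474.51373836 102.4636073   85.        ]
[ 537.03311241 -175.07041476  213.99407706]
[465.91963196  99.05054098  85.        ]
```

View pics/top0_c130_180.png

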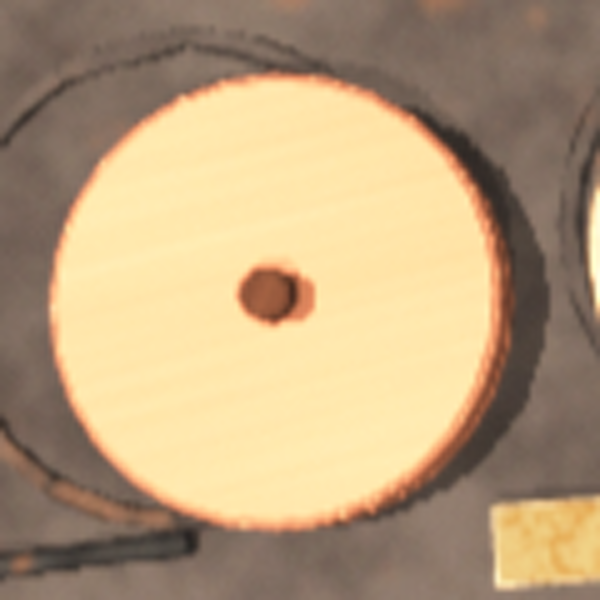

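Call:
send_rows(targets=[-5, 25, 10, 0, -10, 45, 6, 0, -12, 48, 0, 0, -12, 48, 0, 0, -12, 48, 0, 0], gripper=70)

```text
clock: 11.12
tcp_pos: [484.5, 41.2, 229.2]
ee_rot: [-0.333, -3.123, -0.0]
contact_force: [0.2, -0.0, 0.6]
finger_gap: 61.8
```

Call:
send_rows(targets=[-9, 40, 0, 0, -4, 24, 0, 0, 0, 0, 0, 0, 0, 0, 0, 0])

```text
clock: 11.62
tcp_pos: [472.6, 102.9, 229.2]
ee_rot: [-0.333, -3.123, 0.0]
contact_force: [0.6, -0.7, -0.9]
finger_gap: 62.2
```

```bash
python3 - <<'E'
from h import *
m,im=shot("wrist","w10"); o=bot.get_obs(); T=o["tcp_pos"];print(T,o["finger_gap"],o["qd"].round(3))
print(proj(m,[[T[0],T[1],z] for z in (59,67,85)]))
E
```

```text
[472.84744822 102.56848723 229.26960909] 62.278619191085994 [-0.01   0.     0.003  0.    -0.001 -0.001]
[[258.10804027 193.73337747]
 [258.10628454 197.35452716]
 [258.10191181 206.37320679]]
```

View pics/w10.png

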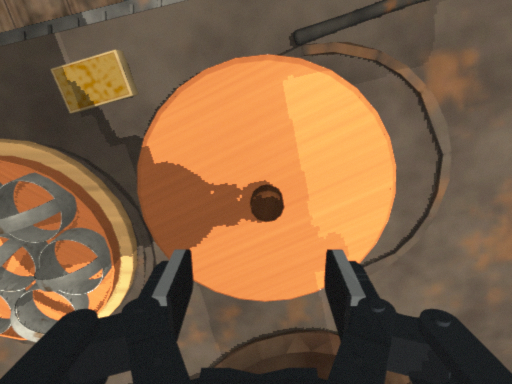

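```bash
cat > cov.py <<'E'
from h import *
from scipy.optimize import least_squares
def disk(mask_or_pts,m,z):
    W=np.array([plane(m,u,v,z)[:2] for u,v in mask_or_pts])
    (c,s)=None,None
    f=least_squares(lambda p:np.hypot(W[:,0]-p[0],W[:,1]-p[1])-p[2],[*W.mean(0),100],loss="soft_l1"); return f.x,np.abs(f.fun).mean()
E
python3 - <<'E'
from cov import *
m=bot.camera_model("wrist"); im=cv2.imread("pics/w10.png")
r=bot.masks_of("wrist","cover"); print([(x["score"],x["uv"],x["pixels"].sum()) for x in r])
mk=r[0]["pixels"].astype(np.uint8); cs,_=cv2.findContours(mk,cv2.RETR_EXTERNAL,cv2.CHAIN_APPROX_NONE); c=max(cs,key=len)[:,0,:]
c=c[c[:,1]<235]
print(disk(c,m,59))
crop("w10",230,310,165,235,8)
E
```

```text
[(0.74, [266.2, 175.1], np.int64(48878))]
(array([473.59172218, 108.39811945,  96.79974309]), np.float64(0.2645411830870945))
```

View pics/w10_c230_165.png

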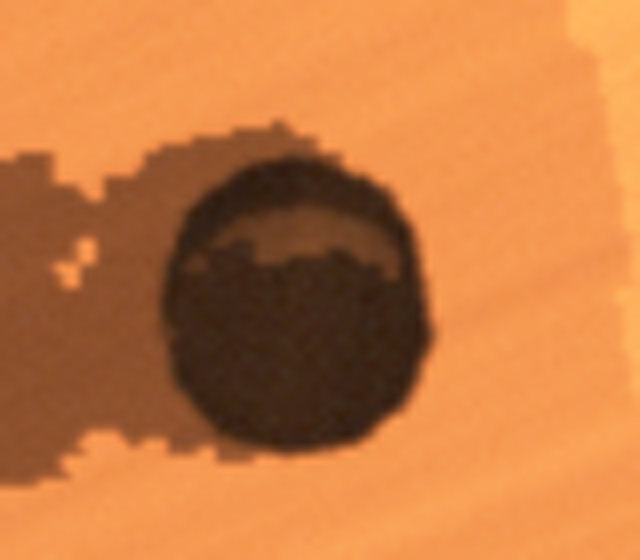

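Call:
send_rows(targets=[1.2, 6.2, -15, 0, 0, 0, -25, 0, 0, 0, -25, 0, 0, 0, -18, 0, 0, 0, -9, 0])

```text
clock: 12.35
tcp_pos: [474.0, 108.5, 136.6]
ee_rot: [-0.335, -3.122, 0.0]
contact_force: [1.0, -0.3, -0.3]
finger_gap: 62.0
```

Call:
send_rows(targets=[0, 0, 0, 0, 0, 0, 0, 0])

```text
clock: 12.6
tcp_pos: [474.6, 109.0, 138.0]
ee_rot: [0.334, 3.123, 0.0]
contact_force: [-0.2, 0.2, 0.3]
finger_gap: 61.9
```

```bash
python3 - <<'E'
from h import *
m,im=shot("wrist","w11"); o=bot.get_obs(); T=o["tcp_pos"];print(T,o["finger_gap"],o["contact_force"],o["qd"].round(3))
print(proj(m,[[T[0],T[1],z] for z in (67,85)]))
E
```

```text
[474.54402953 109.041595   138.00365597] 61.899853387672636 [ 0.15726065 -0.57982742  1.28154282] [ 0.003  0.    -0.002 -0.004 -0.002  0.002]
[[258.63541928 262.06218502]
 [258.71245893 284.23143781]]
```

View pics/w11.png

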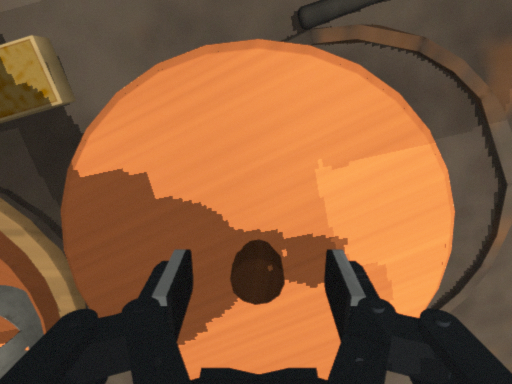

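Call:
send_rows(targets=[-1, 0, -1.5, 0, 0, 0, 0, 0])

```text
clock: 12.9
tcp_pos: [473.1, 109.2, 136.0]
ee_rot: [0.334, 3.124, 0.0]
contact_force: [-0.7, -0.4, -0.2]
finger_gap: 61.9
```

Call:
send_rows(targets=[0, 0, 0, 0, 0, 0, 0, 0, 0, 0, 0, 0, 0, 0, 0, 0, 0, 0, 0, 0], gripper=255)

```text
clock: 13.52
tcp_pos: [473.4, 109.3, 136.0]
ee_rot: [0.333, 3.123, 0.001]
contact_force: [1.0, 1.8, 3.8]
finger_gap: 22.2
```

Call:
send_rows(targets=[0, 0, 5, 0, 0, 0, 10, 0, 0, 0, 15, 0, 0, 0, 0, 0])

```text
clock: 14.02
tcp_pos: [473.7, 109.1, 166.9]
ee_rot: [0.334, 3.122, 0.0]
contact_force: [0.4, -0.3, -2.4]
finger_gap: 21.9
```

```bash
python3 - <<'E'
from h import *
m,im=shot("wrist","w12"); o=bot.get_obs(); T=o["tcp_pos"];print(T,o["finger_gap"],o["contact_force"],o["ft_torque"],o["qd"].round(3))
shot("scene","s12")
E
```

```text
[473.37000587 109.09878876 166.21944504] 21.817872812332872 [ 0.74646182 -0.04705776 -3.45793931] [ 0.01408274 -0.05583515 -0.00603758] [ 0.     0.011 -0.018 -0.009 -0.    -0.001]
```

View pics/w12.png

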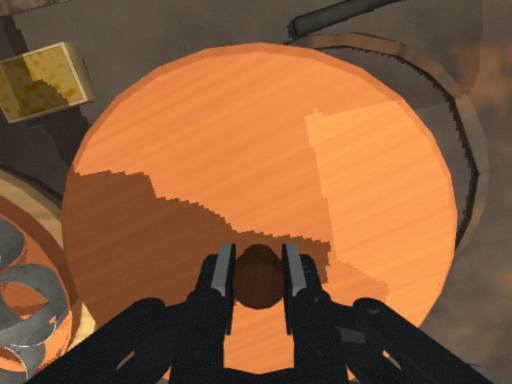

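View pics/s12.png

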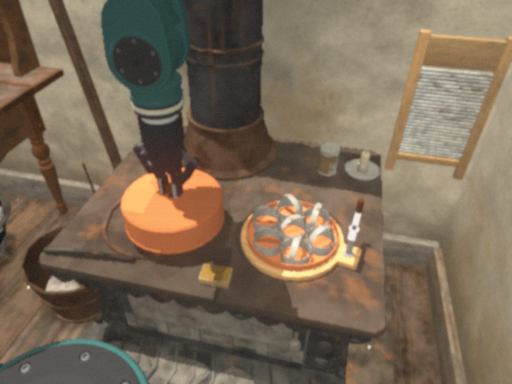

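```bash
python3 - <<'E'
from cov import *
m,im=shot("wrist","w13"); T=bot.get_obs()["tcp_pos"]; print(T)
r=bot.masks_of("wrist","cover"); print([(x["score"],x["uv"],x["pixels"].sum()) for x in r])
mk=r[0]["pixels"].astype(np.uint8); cs,_=cv2.findContours(mk,cv2.RETR_EXTERNAL,cv2.CHAIN_APPROX_NONE); c=max(cs,key=len)[:,0,:]
c=c[c[:,1]<235]
d=disk(c,m,T[2]-136+59);print(d,d[0][:2]-T[:2])
E
```

```text
[472.99340287 109.09944674 165.54832342]
[(0.65, [257.9, 192.2], np.int64(88216))]
(array([472.34356663, 109.23764422,  95.8858643 ]), np.float64(0.19925871588735342)) [-0.64983624  0.13819748]
```

Call:
send_rows(targets=[0, 0, 25, 0, 0, -10, 30, 0, 3, -25, 5, 0, 4, -35, 0, 0, 4, -38, 0, 0])

```text
clock: 14.85
tcp_pos: [484.1, 0.3, 225.5]
ee_rot: [-0.333, -3.123, 0.0]
contact_force: [0.7, 0.1, -2.2]
finger_gap: 21.7
```

Call:
send_rows(targets=[4, -38, 0, 0, 4, -38, 0, 0, 3, -33, 0, 0, 2, -20, 0, 0, 0, -5, 0, 0])

```text
clock: 15.48
tcp_pos: [497.2, -133.5, 225.5]
ee_rot: [-0.335, -3.123, -0.0]
contact_force: [-0.4, -0.7, -2.4]
finger_gap: 21.8
```

Call:
send_rows(targets=[0, 0, 0, 0, 0, 0, 0, 0])

```text
clock: 15.72
tcp_pos: [497.1, -132.0, 225.9]
ee_rot: [-0.332, -3.124, -0.0]
contact_force: [0.3, 0.0, -1.7]
finger_gap: 21.7
```

```bash
python3 - <<'E'
from cov import *
m,im=shot("wrist","w14"); o=bot.get_obs();T=o["tcp_pos"]; print(T,o["finger_gap"],o["contact_force"],o["qd"].round(3))
shot("top","t14");shot("scene","s14"); crop("s14",200,400,120,300,4)
E
```

```text
[ 497.13702467 -132.01072205  225.92810999] 21.914975200923273 [ 0.00229155 -0.04618817 -1.32343679] [-0.002  0.002  0.002 -0.    -0.    -0.002]
```

View pics/w14.png

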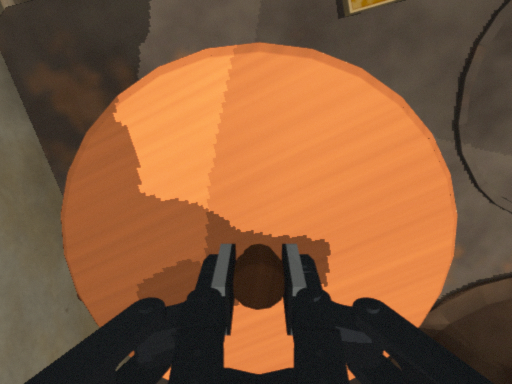

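View pics/s14_c200_120.png

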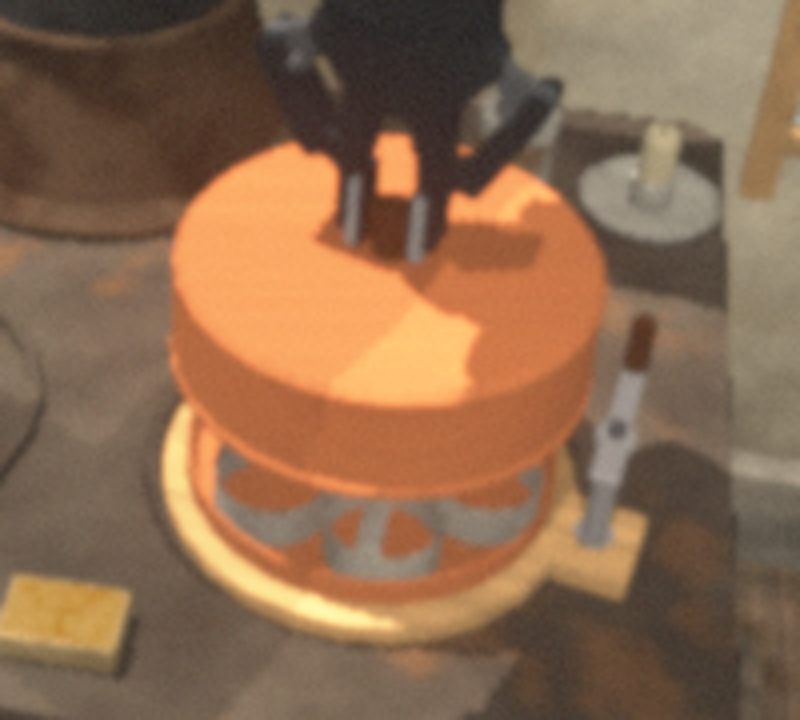

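Call:
send_rows(targets=[0, -0.7, -15, 0, 0, 0, -18, 0, 0, 0, -12, 0, 0, 0, -6, 0, 0, 0, 0, 0])

```text
clock: 16.5
tcp_pos: [497.2, -133.5, 174.8]
ee_rot: [-0.333, -3.124, -0.0]
contact_force: [0.3, 0.2, -2.1]
finger_gap: 21.6
```

```bash
python3 - <<'E'
from cov import *
o=bot.get_obs();print(o["tcp_pos"],o["contact_force"],o["ft_torque"])
shot("scene","s15"); crop("s15",200,400,120,300,4)
E
```

```text
[ 497.18847483 -133.47799663  174.83637529] [ 0.34056845  0.24131038 -2.12743871] [0.00253664 0.01176437 0.04641985]
```

View pics/s15_c200_120.png

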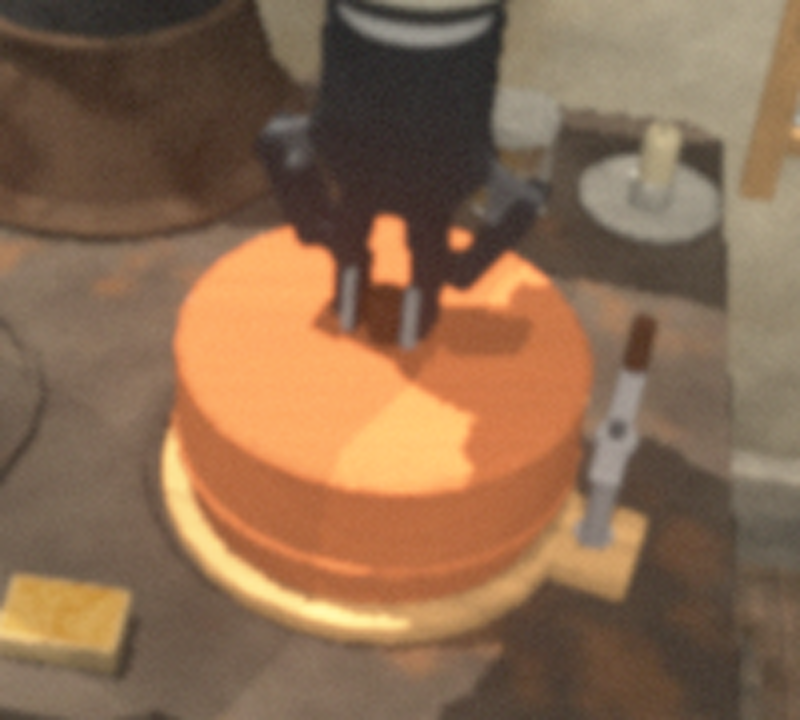

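Call:
send_rows(targets=[0, 0.6, -4, 0, 0, 0, -3, 0, 0, 0, -3, 0, 0, 0, -3, 0, 0, 0, -2, 0])

```text
clock: 17.18
tcp_pos: [497.2, -132.9, 159.7]
ee_rot: [-0.334, -3.124, -0.0]
contact_force: [-0.7, 0.2, -3.3]
finger_gap: 22.2
```

Call:
send_rows(targets=[0, 0, -3, 0, 0, 0, -2.5, 0, 0, 0, -2, 0, 0, 0, 0, 0])

```text
clock: 17.68
tcp_pos: [497.1, -132.9, 152.2]
ee_rot: [-0.334, -3.124, -0.0]
contact_force: [-0.4, -0.7, -2.2]
finger_gap: 21.8
```

Call:
send_rows(targets=[0, 0, -1, 0, 0, 0, -0.7, 0, 0, 0, 0, 0])

```text
clock: 18.05
tcp_pos: [497.2, -133.0, 150.7]
ee_rot: [0.334, 3.124, -0.0]
contact_force: [-0.0, -0.2, -2.0]
finger_gap: 21.5
```

Call:
send_rows(targets=[0, 0, -0.5, 0, 0, 0, 0, 0])

```text
clock: 18.3
tcp_pos: [497.3, -133.0, 150.3]
ee_rot: [0.334, 3.124, -0.0]
contact_force: [-0.3, 0.3, 0.1]
finger_gap: 21.9
```

Call:
send_rows(targets=[0, 0, -0.4, 0, 0, 0, 0, 0])

```text
clock: 18.55
tcp_pos: [497.3, -133.0, 150.0]
ee_rot: [0.334, 3.123, -0.0]
contact_force: [-1.0, 0.4, 4.2]
finger_gap: 21.8
```

Call:
send_rows(targets=[0, 0, 0, 0, 0, 0, 0, 0, 0, 0, 0, 0], gripper=120)

```text
clock: 18.92
tcp_pos: [497.2, -132.9, 149.7]
ee_rot: [-0.334, -3.124, -0.0]
contact_force: [0.7, -0.7, 0.5]
finger_gap: 45.4
```

Call:
send_rows(targets=[0, 0, 10, 0, 0, 0, 30, 0, 0, 0, 40, 0, 0, 0, 15, 0, 0, 0, 0, 0])

```text
clock: 19.55
tcp_pos: [497.6, -133.1, 246.1]
ee_rot: [0.333, 3.121, -0.001]
contact_force: [-0.1, -0.3, 0.3]
finger_gap: 44.9
```

```bash
python3 - <<'E'
from cov import *
m,im=shot("wrist","w16"); o=bot.get_obs();print(o["tcp_pos"],o["contact_force"],o["qd"].round(3))
shot("scene","s16"); crop("s16",200,400,120,300,4)
E
```

```text
[ 497.26719602 -132.99446052  245.07498182] [-0.58942447  0.20463007  0.06462235] [-0.     0.014 -0.023 -0.013  0.001  0.001]
```

View pics/s16_c200_120.png

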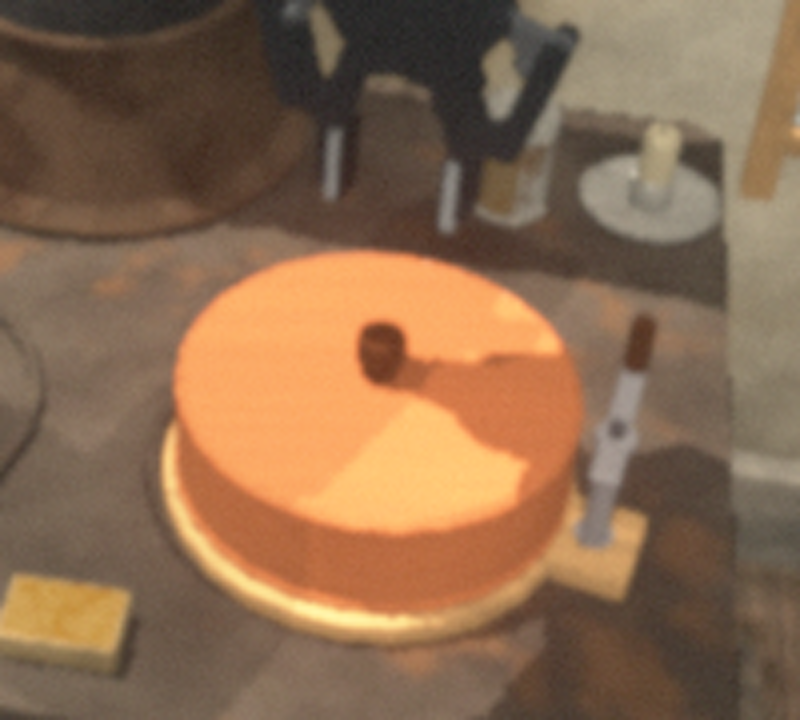

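View pics/w16.png

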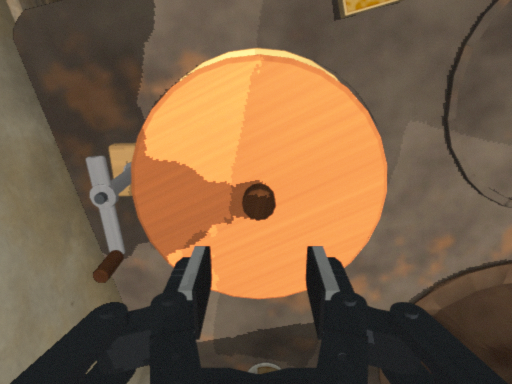

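Call:
send_rows(targets=[3, -20, 0, 0, 6, -32, 0, 0, 6, -32, 0, 0, 6, -25, 0, 0, 3, -9, 0, 0])

```text
clock: 20.27
tcp_pos: [521.1, -252.9, 243.8]
ee_rot: [-0.336, -3.122, -0.001]
contact_force: [-0.8, -0.2, 0.8]
finger_gap: 45.3
```

Call:
send_rows(targets=[0, 0, 0, 0, 0, 0, 0, 0])

```text
clock: 20.52
tcp_pos: [521.0, -250.3, 244.7]
ee_rot: [-0.333, -3.123, -0.001]
contact_force: [0.1, 0.2, 0.0]
finger_gap: 45.2
```

```bash
python3 - <<'E'
from cov import *
m,im=shot("wrist","w17"); o=bot.get_obs();T=o["tcp_pos"];print(T,o["joint_positions"].round(2),o["qd"].round(3))
np.save("m17.npy",m,allow_pickle=True)
print(proj(m,[[T[0],T[1],z] for z in (82,111)]))
crop("w17",160,340,80,280,4) if 0 else crop("w17",160,320,80,230,5)
E
```

```text
[ 521.05827923 -250.24391558  244.82642376] [-0.59  0.38 -0.04  1.15  0.   -0.38] [ 0.    -0.003  0.002 -0.    -0.002  0.   ]
[[258.49696947 196.86395035]
 [258.56308357 212.00095625]]
```

View pics/w17.png

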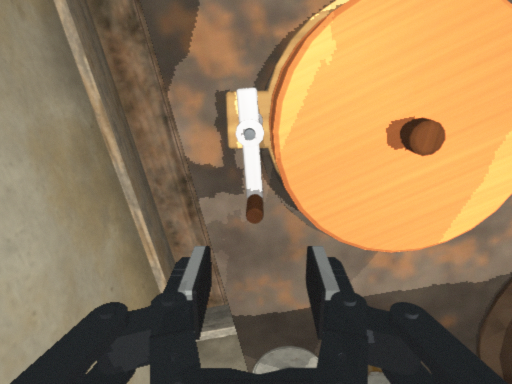

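View pics/w17_c160_80.png

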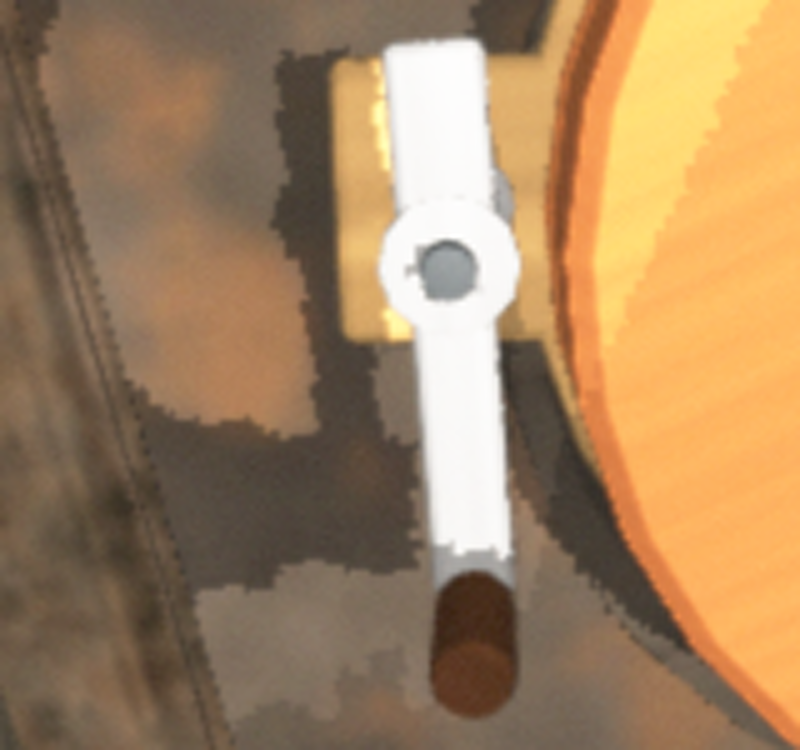

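```bash
python3 - <<'E'
from cov import *
m=np.load("m17.npy",allow_pickle=True).item()
pin=plane(m,160+473/5,80+680/5,111)[:2]; pv=plane(m,160+447/5,80+268/5,83)[:2]
print(pin,pv,np.hypot(*(pin-pv)), pv-[496.6,-132.9],np.hypot(*(pv-[496.6,-132.9])))
c=np.array([496.6,-132.9]); d=(pv-c)/np.hypot(*(pv-c)); P=c+116*d; a0=np.arctan2(*(pin-P)[::-1]); a1=np.arctan2(d[1],d[0]); print("P",P,a0,a1,a0-a1)
for i in range(13):
    a=a0+(a1-a0)*i/12; print(np.round([P[0]+50*np.cos(a),P[1]+50*np.sin(a)],1),round(a,3))
E
```

```text
[ 523.28007325 -253.38823293] [ 474.15235339 -246.48744474] 49.61001648827389 [ -22.44764661 -113.58744474] 115.78430135387313
P [ 474.11053488 -246.69905078] -0.13521312996239482 -1.765906581914751 1.6306934519523562
[ 523.7 -253.4] -0.135
[ 522.3 -260.1] -0.271
[ 520.  -266.5] -0.407
[ 516.9 -272.5] -0.543
[ 513.  -278.1] -0.679
[ 508.4 -283.1] -0.815
[ 503.2 -287.4] -0.951
[ 497.4 -290.9] -1.086
[ 491.2 -293.7] -1.222
[ 484.7 -295.6] -1.358
[ 477.9 -296.6] -1.494
[ 471.2 -296.6] -1.63
[ 464.4 -295.8] -1.766
```

Call:
send_rows(targets=[2.4, -3, -10, 0.08, 0, 0, -22, 0, 0, 0, -22, 0, 0, 0, -20, 0, 0, 0, -10, 0], gripper=180)

```text
clock: 21.2
tcp_pos: [523.3, -253.1, 160.1]
ee_rot: [-0.207, -3.134, -0.001]
contact_force: [0.4, 0.6, -0.2]
finger_gap: 25.3
```

Call:
send_rows(targets=[0, 0, 0, 0, 0, 0, 0, 0], gripper=205)

```text
clock: 21.45
tcp_pos: [523.9, -254.0, 161.6]
ee_rot: [0.208, 3.134, -0.001]
contact_force: [0.1, -0.2, -0.9]
finger_gap: 16.7
```

```bash
python3 - <<'E'
from cov import *
m,im=shot("wrist","w18"); o=bot.get_obs();T=o["tcp_pos"];print(T,o["contact_force"],o["finger_gap"],o["qd"].round(3))
R=cv2.Rodrigues(np.array(o["ee_rot"]))[0]; print("tool y angle",np.arctan2(R[1,1],R[0,1]))
E
```

```text
[ 523.91999541 -254.0690399   161.58122476] [-0.10208804  0.54276343  0.97011225] 17.07789024756675 [-0.002 -0.    -0.001 -0.001  0.     0.   ]
tool y angle 1.4381110528058967
```

View pics/w18.png

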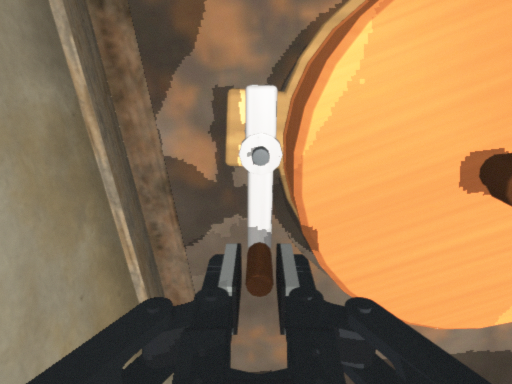

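Call:
send_rows(targets=[-1.4, -6.7, 0, -0.136, -2.3, -6.4, 0, -0.136, -3.1, -6, 0, -0.136, -3.9, -5.6, 0, -0.136])

```text
clock: 22.0
tcp_pos: [513.1, -278.9, 161.4]
ee_rot: [1.049, 2.96, -0.0]
contact_force: [-0.6, 0.0, -0.2]
finger_gap: 16.6
```

Call:
send_rows(targets=[-4.6, -5, 0, -0.136, -5.2, -4.3, 0, -0.136, -5.8, -3.5, 0, -0.136, -6.2, -2.8, 0, -0.136])

```text
clock: 22.5
tcp_pos: [491.2, -294.5, 161.4]
ee_rot: [1.806, 2.569, 0.0]
contact_force: [0.9, 0.2, -0.3]
finger_gap: 16.6
```

Call:
send_rows(targets=[-6.5, -1.9, 0, -0.136, -6.8, -1, 0, -0.136, -6.7, 0, 0, -0.136, 0, 0, 0, 0])

```text
clock: 23.0
tcp_pos: [471.1, -297.3, 161.4]
ee_rot: [2.284, 2.156, 0.0]
contact_force: [-0.0, 0.3, 0.1]
finger_gap: 16.7
```

```bash
python3 - <<'E'
from cov import *
m,im=shot("wrist","w19"); o=bot.get_obs();T=o["tcp_pos"];print(T,o["contact_force"],o["finger_gap"],o["qd"].round(3))
R=cv2.Rodrigues(np.array(o["ee_rot"]))[0]; print("tool y angle",np.arctan2(R[1,1],R[0,1]))
E
```

```text
[ 471.27070433 -297.3138833   161.27569948] [-0.14145787  0.47650716 -0.1642192 ] 16.295909583094364 [ 0.005  0.008  0.003 -0.002  0.001 -0.017]
tool y angle -0.055211594054674566
```

View pics/w19.png

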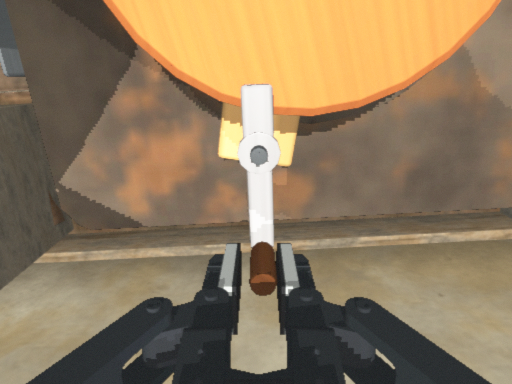

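Call:
send_rows(targets=[-6.8, 0.8, 0, -0.136, 0, 0, 0, 0])

```text
clock: 23.3
tcp_pos: [464.4, -296.4, 161.0]
ee_rot: [2.423, 1.999, 0.0]
contact_force: [0.8, 0.3, 0.2]
finger_gap: 16.8
```

Call:
send_rows(targets=[-1.5, 0.3, 0, 0, 0, 0, 0, 0])

```text
clock: 23.55
tcp_pos: [463.0, -296.1, 160.9]
ee_rot: [2.424, 1.999, 0.0]
contact_force: [-0.1, -0.5, 1.0]
finger_gap: 16.6
```

Call:
send_rows(targets=[-1.5, 0.3, 0, 0, 0, 0, 0, 0])

```text
clock: 23.8
tcp_pos: [461.6, -295.9, 160.9]
ee_rot: [2.425, 1.996, 0.001]
contact_force: [3.9, -1.5, -1.1]
finger_gap: 16.7
```

Call:
send_rows(targets=[0, 0, 0, 0, 0, 0, 0, 0], gripper=180)

```text
clock: 24.05
tcp_pos: [461.1, -295.6, 160.7]
ee_rot: [-2.426, -1.996, 0.0]
contact_force: [-0.4, -0.3, 1.2]
finger_gap: 24.8
```

Call:
send_rows(targets=[0.5, 0, 8, 0, 0, 0, 25, 0, 0, 0, 40, 0, 0, 0, 30, 0, 0, 0, 0, 0])

```text
clock: 24.68
tcp_pos: [462.4, -296.2, 266.3]
ee_rot: [2.423, 1.993, 0.001]
contact_force: [0.5, 0.2, 0.5]
finger_gap: 25.4
```

Call:
send_rows(targets=[0, 0, 30, 0, -20, 30, 10, 0, -30, 40, 0, 0, -30, 40, 0, 0, 0, 0, 0, 0])

```text
clock: 25.3
tcp_pos: [379.9, -183.4, 303.8]
ee_rot: [-2.424, -1.997, 0.0]
contact_force: [0.9, 0.2, -0.3]
finger_gap: 25.1
```

```bash
python3 - <<'E'
from cov import *
o=bot.get_obs();print(o["tcp_pos"],o["contact_force"],o["qd"].round(3))
shot("wrist","w20");shot("scene","s20"); crop("s20",200,400,120,300,4); shot("top","t20")
E
```

```text
[ 379.87193779 -183.41780575  303.84118607] [ 0.88352321  0.22011402 -0.28277314] [-0.018  0.055  0.07  -0.017 -0.002 -0.015]
```

View pics/w20.png

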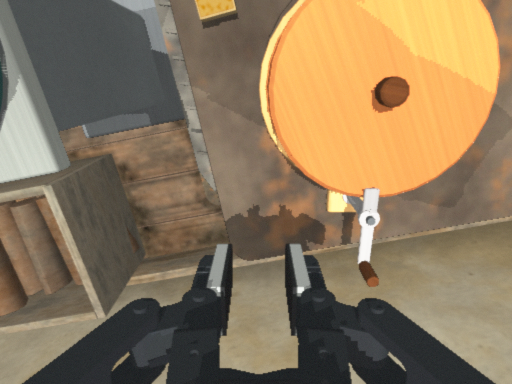

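View pics/s20_c200_120.png

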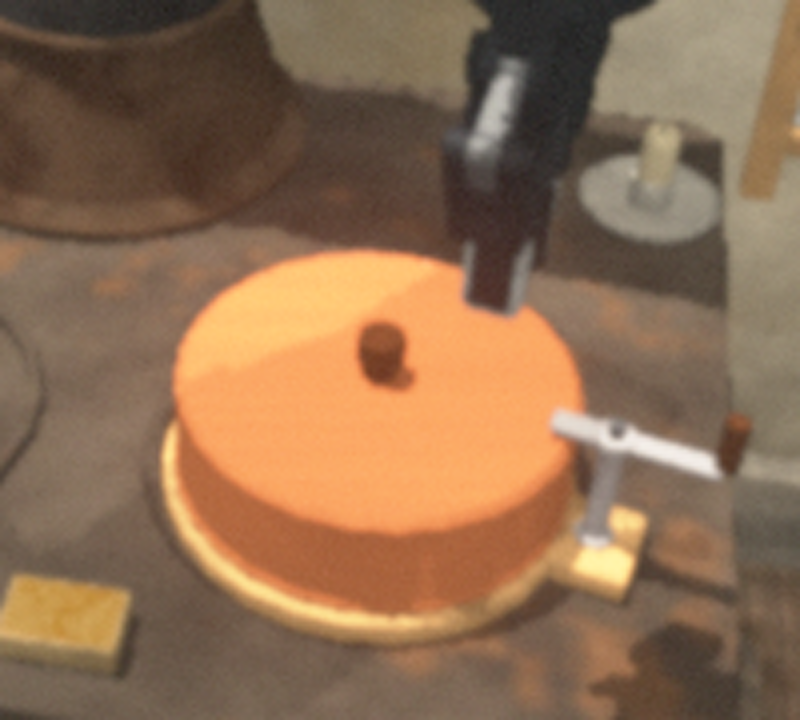

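View pics/t20.png

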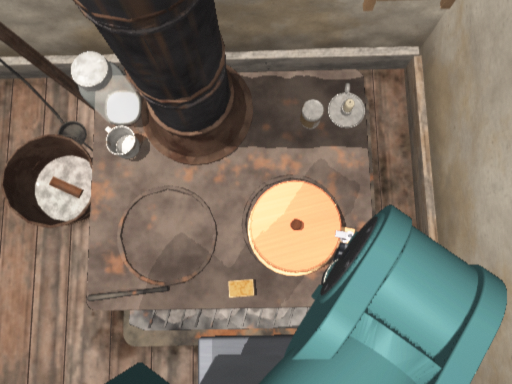

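Catch closed with its nose over the cover, cover level on the board, matchbox and spice tin unmoved. Handing in.

Call:
send_rows(targets=[0, 0, 0, 0, 0, 0, 0, 0, 0, 0, 0, 0])

```text
clock: 25.82
tcp_pos: [382.0, -186.0, 303.6]
ee_rot: [-2.426, -1.995, 0.0]
contact_force: [0.1, -0.9, -0.8]
finger_gap: 25.3
```

```bash
python3 - <<'E'
from station import bot
print(bot.close_job())
E
```

```text
the job is handed in; nothing more can be done
None
```

The job is done and handed in at about 26 s of the 64 s allowed. The hand-in gives no verdict, so this rests on my own checks.

- **Cutter:** I set it upright in the free place, pressing onto the floor with about 11 N before letting go. The picture before covering shows all seven cutters in even close packing.
- **Cover:** I lowered it by the knob. The first contact came within 0.3 mm of the height worked out for its edge on the board, at about 4 N. The scene picture afterwards shows it level all round.
- **Catch:** I turned it shut by the pin until it met the stop at about 4 N. The last pictures show the nose over the cover's edge.
- **Bystanders:** the matchbox and the spice tin show in the same places in the first and last top pictures. At hand-in the arm was clear of everything.

**Disagreement:** my first wrist picture put the tin and the loose cutter 3–4 mm off from the later, closer ones, probably because the arm was still settling. I used the closer measurements.

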